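# Make up the weight on the sprung scale

### The arm

A 7-joint arm with a two-finger parallel gripper is mounted at the origin on a cart in front of the work surface, level with it; the furniture and walls round the work are solid. World frame = base frame: x ahead of the robot, y to its left, z up, the work surface at z = 0. Lengths are in m, angles in rad, forces in N, time in s.
With the tool pointing down it reaches from about 0.425 to 0.875 m from the base axis. Payload 4.7 kg.
Tool frame: the origin (TCP) lies at the very end of the fingers, on their centre line; the grasp point (between the pads) lies 19 mm behind it; z points along the fingers, y is the line along which they close (so a half turn about z gives the same grasp; the last joint's range is limited). The gripper opens to 87 mm and grips with 3 to 60 N. Pads are 19 mm wide; open, the fingers measure 117 mm over their backs; the gripper's body (75 mm by 190 mm) begins 51 mm behind the grasp point.
Start: joints at [-1.149, 0.321, -0.07, 1.45, 0.023, 1.371, -0.057], TCP at [0.258, 0.597, 0.223] pointing down, gripper open.
Joint ranges: [-2.86, 2.86], [-0.3, 2.09], [-1.38, 1.24], [0.06, 2.45], [-1.56, 4.7], [0.09, 2.05], [-2.69, 2.69]. Speed limits (rad/s): [2.57, 2.57, 3.14, 3.14, 3.14, 3.14, 3.14].

### API

Orientations are given as a rotation vector (axis times angle).
In Python, from bench import get_state, get_image, get_calibration, close_job gives the robot as it stands.
- The arm moves only by the shell command python3 -m crank 'ROWS' [FORCE]. ROWS is JSON, a list of rows, each a list of 5 numbers: the opening, from 0 (shut) to 1 (fully open), then the shift along the world's x, y, z in units of 0.2 m (1.0 is 0.2 m), then the turn about the world's z in units of 2 pi rad (1.0 is 2 pi rad). A call has 1 to 5 rows; each row is the pose to reach, as a shift and turn from the pose commanded when the call began, turning the shorter way round; what a row does not reach only later rows make up. A row lasts 1/8 s, in which the tool goes at most 62.5 mm and 10.7 degrees, less where a joint would pass 70% of its speed; a pose out of reach is approached as far as the arm can. A call with a number of a shift or a turn outside -1 to 1 is refused whole. A call with a gripper value outside its range is refused whole. The fingers move at their own pace and stop on an object; FORCE is the grip in N (left out, the last holds). Time passes only in rows, so rows that repeat a pose let the fingers close. It gives the time, the measured TCP pose, the force, the opening and the grip force at its end, in the units of the state.
- get_state(): the state, without advancing time (a new reading comes with each control period).
- get_image(name): name is "scene" or "side" or "wrist"; returns the picture (480x640x3 uint8, red, green, blue); there is no depth.
- get_calibration(name): a dict with "fovy" (degrees; the focal length in pixels is half the picture's height over the tangent of half this angle, whatever the lens; pixels are square), "cx", "cy" (the principal point, pixels), "R" (3x3) and "t" (3): a world point X has camera coordinates R X + t. Camera axes: x right, y down, z forward; pixel columns grow to the right and rows downward; lengths in m; the calibration is good to about 2 mm. A picture is of the moment at which its call begins: read the wrist's pose just before it. get_calibration takes no time and is no camera call; for the wrist camera it gives the pose at the moment of the call.
- close_job(): hands the job in; it is judged then, once.
The state is a dict: "time": time; "joint_positions": joint angles; "qd": joint speeds; "joint_torque": joint torques, N m; "position": TCP position; "tool_rot": TCP orientation; "ft_force": force on the tool from outside, world axes, zero at the start; "torque": the same for the moment, N m; "grip_width": opening from 0.0 (shut) to 1.0 (fully open); "grip_force": force on a finger pad.
Only numpy, scipy, OpenCV 4.12 (cv2) and the standard library are available. Lean on these libraries where they do the work, as an engineer would, in place of code of your own. Each camera call takes 0.05 s, during which the arm holds its last target. There are 200 camera calls.

### The job

Make up the weight of this order on the sprung scale: the carton already on the pan stays there, and you slide small white tubs one after another from the loading shelf straight across onto the pan, without lifting or tipping them, until the needle comes to rest between the two raised lugs on the dial. Each tub must end either wholly on the pan or wholly on the shelf, upright; keep those you do not need on the shelf and leave the other things alone.

Things in the scene. Friction and masses are not known exactly. Their poses are not given: they have to be found in the camera images.
- scale: grey platform scale, 335 x 440 mm, fixed to the bench: loading shelf in front, pan behind it, round dial at the left. Origin on the bench top, under the edge where the shelf ends and the pan begins, midway along the shelf; x points from shelf to pan (away from the robot at yaw 0), y to the left along that edge, z up
- shelf_edge (a point): on the shelf's top, 45 mm above the scale's origin. The flat grey loading shelf reaches from here 158 mm towards -x of the scale and 155 mm either way along y. Two 10 mm high lips, 6 mm thick, run along its ends (y = -152 and 152 mm) only; its front and pan sides are open
- pan_mid (a point): middle of the pan's top. The steel pan measures 160 mm (x, from 3 to 163 mm past the shelf edge) x 420 mm (y -150 to 270 mm in the scale's frame), 2 mm above the shelf when empty; it sinks level by 2 mm for each 150 g, so in use it lies 0.5 to 9 mm below the shelf. 11 mm lips at the far side and both ends, none towards the shelf
- dial_center (a point): centre of the dial (head 120 mm across, on a post beside the shelf's left end; in the scale's frame y 175 to 295, x -140 to -30, top at z about 165 mm). The white dial faces the robot and looks 40 degrees up. Two raised dark lugs stand either side of the dial's highest point, a dark arc between them
- needle (a joint): angle of the 46 mm black needle, rad: 0 with the pan empty (pointing left as the robot sees it), growing clockwise as the pan sinks, pi/2 straight up. One tub adds 0.32 to 0.38. The lugs' inner edges are at 1.35 and 1.77. One, two or three tubs are needed; no single tub carries the needle from before the gate past it. It settles in about 0.5 s
- tub_1: one of three equal white lidded tubs of screws, 60 mm in diameter (64 at the lid, which is 54 to 66 mm up), 66 mm high, about 150 g (within 10 %). Starts upright on the loading shelf. Origin: centre of its underside, z up
- tub_2: one of three equal white lidded tubs of screws, 60 mm in diameter (64 at the lid, which is 54 to 66 mm up), 66 mm high, about 150 g (within 10 %). Starts upright on the loading shelf. Origin: centre of its underside, z up
- tub_3: one of three equal white lidded tubs of screws, 60 mm in diameter (64 at the lid, which is 54 to 66 mm up), 66 mm high, about 150 g (within 10 %). Starts upright on the loading shelf. Origin: centre of its underside, z up
- fixing_box: small carton of fixings, 75 x 132 x 66 mm, standing on the left end of the pan, long side along the scale's x; its weight (0.2 to 0.54 kg) differs from run to run. Origin: centre of its underside. Stays there
- glue_bottle: bystander: small white bottle, 25 mm diameter, 80 mm high, on the bench right of the loading shelf. Origin: centre of its underside
- spray_can: bystander: spray can, 60 mm diameter, 178 mm high, on the bench right of the pan. Origin: centre of its underside
- screwdriver: bystander: screwdriver, 200 mm long, 26 mm thick, lying on the bench in front of the scale near the bench's front edge. Origin: underside, mid-length
Not all that is in view belongs to the job. What is shaped like the tub_3 but red is not meant.

How it is judged:
By the outcome, as a careful person would: the job done as asked, in the order asked, and still so for the second after the job is handed in, with the robot touching nothing.
It also fails if it takes over 64 s, if anything falls off the work surface, if the arm or the gripper's body presses on something with over 40 N, if the wrist force passes 120 N, or if a joint passes its speed limit or range.

## Working session

There is one attempt and no reset: what is moved stays moved. The work goes in short steps, Python scripts to look and compute and a shell command to move; the robot and the scene stay as the last step left them, time stands still between calls to the robot, and variables do not carry over. Pictures are saved under pics/ and viewed, at most 10 in all, crops included, and the job is handed in when it is done.

```bash
mkdir -p pics; ls; python3 - <<'E'
from bench import *
import cv2,numpy as np
a=get_image("scene");b=get_image("side")
cv2.imwrite("pics/a.png",a[:,:,::-1]);cv2.imwrite("pics/b.png",b[:,:,::-1])
for n in("scene","side","wrist"):
    c=get_calibration(n);print(n,c)
s=get_state();print(s["position"],s["tool_rot"],s["grip_width"])
E
```

```text
pics
scene {'fovy': 57.678291615817315, 'cx': 320.8776024093683, 'cy': 244.00989176937435, 'R': array([[ 0.63747375, -0.77047013, -0.00173244],
       [-0.55992055, -0.46172172, -0.6879695 ],
       [ 0.52926004,  0.43953253, -0.72573753]]), 't': array([-0.20670136,  0.46551585,  0.57662407])}
side {'fovy': 52.52619000314588, 'cx': 319.9443649510758, 'cy': 236.80257228208228, 'R': array([[ 0.95684252, -0.29019718, -0.01542719],
       [-0.20209873, -0.62633809, -0.75289887],
       [ 0.20882649,  0.72352346, -0.65795539]]), 't': array([-0.48857412,  0.31043247,  0.87677844])}
wrist {'fovy': 70.20134550485858, 'cx': 319.422083492706, 'cy': 237.7506891582457, 'R': array([[ 0.39698451,  0.91782212, -0.00242073],
       [ 0.87757251, -0.37880025,  0.2938994 ],
       [ 0.2688304 , -0.11879788, -0.95583329]]), 't': array([-0.64899362, -0.03775778,  0.39275735])}
[0.25763732 0.59622783 0.22155284] [-6.36027497e-01 -3.07626211e+00  2.69044005e-03] 0.9968304608782188
```

View pics/a.png

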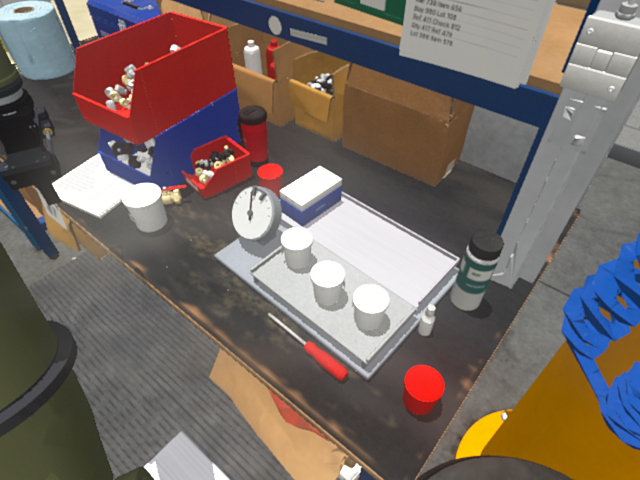

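View pics/b.png

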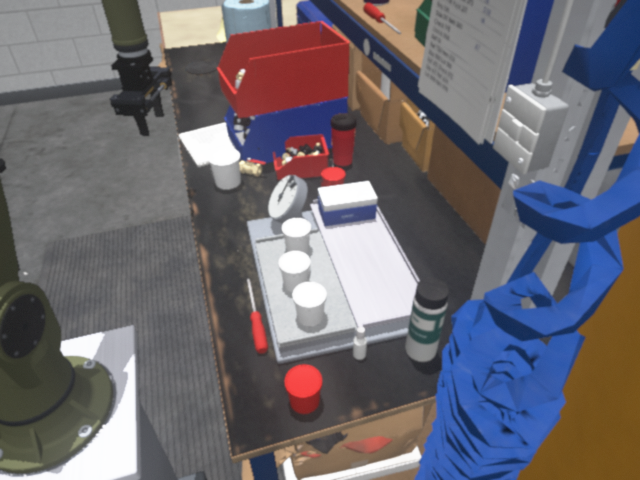

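Candidates for the white tubs (scene picture):
- The three on the shelf, at (297,247), (328,283) and (371,307). These are the ones I want.
- A white cup on the bench at (147,207), red tubs at (424,390) and (270,180), and the glue bottle at (428,320). None of these match the description.

The needle points roughly up and slightly left, but I need a close crop to read it.

```bash
cat > h.py <<'E'
import numpy as np,cv2
from bench import *
def ray(n,u,v,z,c=None):
    c=c or get_calibration(n); f=240/np.tan(np.radians(c["fovy"]/2))
    R=np.array(c["R"]);t=np.array(c["t"])
    d=R.T@np.array([(u-c["cx"])/f,(v-c["cy"])/f,1]);o=-R.T@t
    return o+d*(z-o[2])/d[2]
def proj(n,X):
    c=get_calibration(n); f=240/np.tan(np.radians(c["fovy"]/2))
    p=np.array(c["R"])@np.array(X)+np.array(c["t"]);return p[:2]/p[2]*f+[c["cx"],c["cy"]]
E
python3 - <<'E'
from h import *
a=cv2.imread("pics/a.png");b=cv2.imread("pics/b.png")
cv2.imwrite("pics/c.png",cv2.resize(a[165:380,210:470],(780,645),interpolation=3)[:600])
for n,im,roi in(("scene",a,(270,220,140,120)),("side",b,(270,210,70,130))):
    x,y,w,h=roi; g=im[y:y+h,x:x+w].min(2)
    for th in(225,235,245):
        k,l,s,c=cv2.connectedComponentsWithStats((g>th).astype('uint8'))
        print(n,th,[(s[i][:5]+[x,y,0,0,0],c[i]+[x,y],ray(n,*(c[i]+[x,y]),.111).round(3)) for i in range(1,k) if s[i][4]>80])
E
```

```text
scene 225 [(array([ 281,  220,  129,   83, 5383]), array([360.83039197, 247.89485417]), array([0.587, 0.115, 0.111])), (array([309, 260,  45,  28, 795]), array([327.98616352, 273.01257862]), array([0.496, 0.124, 0.111])), (array([353, 283,  37,  31, 880]), array([370.59886364, 297.94886364]), array([0.499, 0.03 , 0.111]))]
scene 235 [(array([ 281,  220,  129,   82, 4874]), array([359.05313911, 248.27656955]), array([0.584, 0.117, 0.111])), (array([310, 260,  36,  28, 746]), array([327.32841823, 273.25469169]), array([0.495, 0.125, 0.111])), (array([353, 284,  37,  30, 862]), array([370.58584687, 298.01972158]), array([0.499, 0.03 , 0.111]))]
scene 245 [(array([281, 227,  32,  23, 570]), array([296.52631579, 238.04561404]), array([0.526, 0.23 , 0.111])), (array([310, 260,  35,  27, 718]), array([327.35236769, 273.3091922 ]), array([0.494, 0.125, 0.111])), (array([353, 284,  36,  29, 828]), array([370.53019324, 298.06400966]), array([0.499, 0.03 , 0.111]))]
side 225 [(array([313, 210,  27,  67, 545]), array([331.11743119, 241.38165138]), array([0.585, 0.158, 0.111])), (array([282, 218,
[... 332 characters left out ...]
0]), array([331.9212766 , 241.81702128]), array([0.586, 0.156, 0.111])), (array([282, 218,  29,  19, 419]), array([296.05011933, 227.07875895]), array([0.526, 0.227, 0.111])), (array([279, 251,  32,  22, 543]), array([293.97605893, 261.5267035 ]), array([0.494, 0.122, 0.111])), (array([293, 282,  34,  25, 672]), array([309.17113095, 293.91220238]), array([0.499, 0.027, 0.111]))]
side 245 [(array([283, 219,  27,  17, 380]), array([295.96842105, 226.98947368]), array([0.526, 0.227, 0.111])), (array([279, 251,  31,  22, 511]), array([293.96477495, 261.51272016]), array([0.494, 0.122, 0.111])), (array([293, 282,  33,  25, 628]), array([309.13535032, 293.93630573]), array([0.499, 0.027, 0.111]))]
```

View pics/c.png

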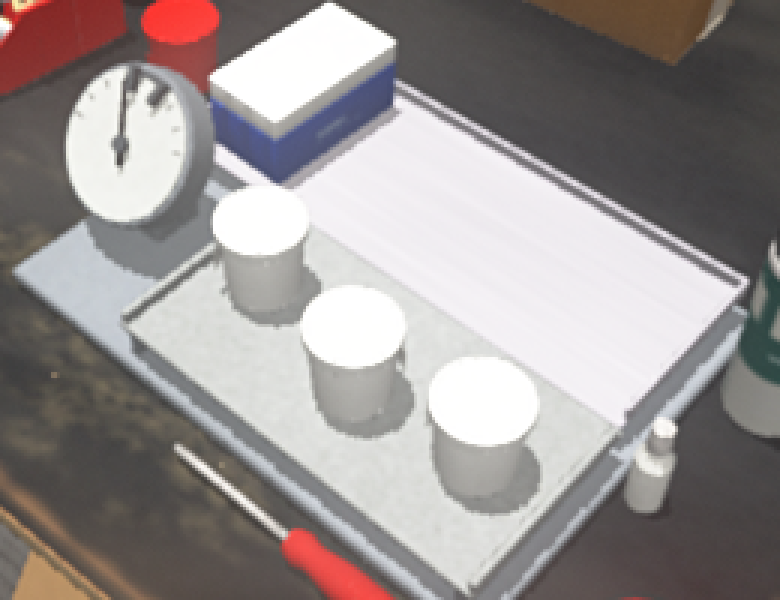

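The crop shows the three tubs with their lids at (260,220), (353,325) and (483,400). The needle is just left of the lug on the left. The boundary between shelf and pan ends at crop (618,428), and the shelf's front corners are at (130,330) and (470,585).

```bash
python3 - <<'E'
from h import *
P=lambda u,v,z:ray("scene",210+u/3,165+v/3,z)
er=P(615,430,.045);fr=P(470,588,.05);fl=P(127,322,.05);pr=P(747,283,.052); pl=P(397,85,.052);em=P(315,222,.045)
print(er,fr,fl,pr,pl,em)
d=fl-fr;print(np.hypot(*d[:2]),np.degrees(np.arctan2(-d[0],d[1])))
d=pl-pr;print(np.degrees(np.arctan2(-d[0],d[1])))
yaw=np.radians(10) if 0 else np.arctan2(-(fl-fr)[0],(fl-fr)[1])
d=em-er;print('edge',np.degrees(np.arctan2(-d[0],d[1])))
ex=np.array([np.cos(yaw),np.sin(yaw)]);ey=np.array([-ex[1],ex[0]])
o=(fl+fr)[:2]/2+ex*.158;print('origin',o, 'from er',er[:2]+ey*.150)
for t in [(.526,.228),(.494,.123),(.499,.028)]: print(ex@(np.array(t)-o),ey@(np.array(t)-o))
# dial
c=np.r_[o+ex*-.085+ey*.235,.11]
n=np.r_[-ex*np.cos(np.radians(40)),np.sin(np.radians(40))];L=np.r_[ey,0];U=np.cross(n,-L);U=U if U[2]>0 else -U
print(proj("scene",c))
def on(u,v):
    k=get_calibration("scene");f=240/np.tan(np.radians(k["fovy"]/2));R=k["R"];t=k["t"]
    dd=R.T@np.array([(u-k["cx"])/f,(v-k["cy"])/f,1]);oo=-R.T@t
    return oo+dd*((c-oo)@n)/(dd@n)
C=on(210+120/3,165+145/3)
for q in[(128,80),(132,75),(157,93)]:
    v=on(210+q[0]/3,165+q[1]/3)-C;print(q,np.arctan2(v@U,v@L),np.linalg.norm(v))
E
```

```text
[ 0.57673868 -0.02601215  0.045     ] [ 0.42435454 -0.02036857  0.05      ] [0.43816035 0.2765728  0.05      ] [ 0.73805293 -0.03392599  0.052     ] [0.75226376 0.2861101  0.052     ] [0.59639751 0.24197544 0.045     ]
0.2972621450407589 -2.6619586709647667
-2.5424823172712814
edge -4.195546659763295
origin [0.58908695 0.12076409] from er [0.58370516 0.12382599]
-0.06799925946791738 0.10419023807119797
-0.09508819000385497 -0.0021826430706567493
-0.08568147840451192 -0.0968479153561511
[247.80398721 213.67729187]
(128, 80) 1.1949905913750691 0.04613968327496551
(132, 75) 1.2565652143217683 0.049988621321642585
(157, 93) 1.807890405465375 0.04771088917751613
```

Tub 2 (0.494, 0.123) has the clearest path. I'll close the fingers along the scale's x, which keeps them clear of the other tubs, the can and the box. The needle reads about 1.2, so one tub should be enough. Moving above it first.

```bash
python3 -m crank '[[1,0.1,-0.23,0.07,-0.02],[1,0.2,-0.46,0.14,-0.04],[1,0.3,-0.7,0.14,-0.06],[1,0.39,-0.8,0.14,-0.08]]' 20
python3 -m crank '[[1,0.1,-0.23,0,-0.02],[1,0.2,-0.46,0,-0.04],[1,0.3,-0.7,0,-0.06],[1,0.39,-0.8,0,-0.08]]'
python3 -m crank '[[1,0.13,-0.23,0,-0.02],[1,0.26,-0.46,0,-0.033],[1,0.4,-0.68,0,-0.033],[1,0.4,-0.77,0,-0.033],[1,0.4,-0.77,0,-0.033]]'
python3 - <<'E'
from h import *
s=get_state();print(s["time"],s["position"],s["tool_rot"])
c=get_calibration("wrist");a=get_image("wrist");cv2.imwrite("pics/d.png",a[:,:,::-1])
k,l,st,ce=cv2.connectedComponentsWithStats((a.min(2)>235).astype('uint8'))
for i in range(1,k):
    if st[i][4]>400: print(st[i],ce[i],ray("wrist",*ce[i],.111,c))
E
```

```text
time: 0.6
position: [0.3372, 0.4337, 0.2508]
tool_rot: [1.391, 2.816, -0.0]
ft_force: [-0.0, -0.3, 0.0]
grip_width: 0.996
grip_force: 0.0
time: 1.1
position: [0.4147, 0.2734, 0.2505]
tool_rot: [2.049, 2.381, -0.001]
ft_force: [0.1, 0.4, -0.8]
grip_width: 0.998
grip_force: 0.0
time: 1.72
position: [0.4934, 0.1219, 0.2503]
tool_rot: [-2.278, -2.163, 0.001]
ft_force: [-0.5, 0.9, 0.1]
grip_width: 1.002
grip_force: 0.0
1.725 [0.49341959 0.12186661 0.25033636] [-2.27777848e+00 -2.16261230e+00  5.76096209e-04]
```

View pics/d.png

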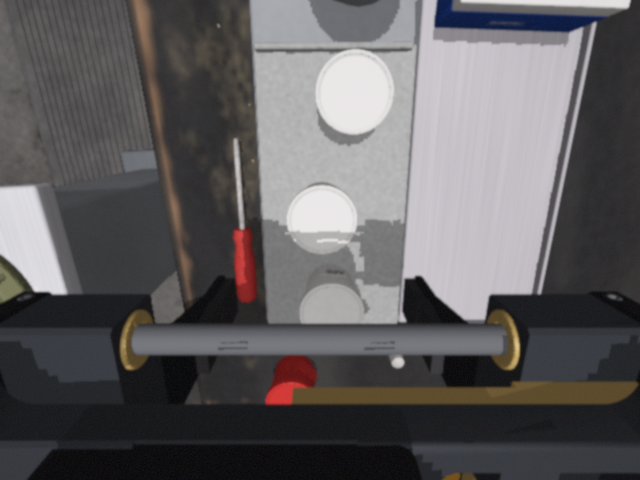

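The wrist view shows tub 2's lid at (322,219). The shelf/pan boundary runs from (415,47) to (403,320), and the box is at top right.

```bash
python3 - <<'E'
from h import *
print(ray("wrist",322,219,.111),ray("wrist",354,92,.111),ray("wrist",415,60,.045),ray("wrist",403,310,.045),ray("wrist",526,30,.04))
E
```

```text
[0.49730519 0.12872201 0.111     ] [0.52857916 0.23445296 0.111     ] [0.59490939 0.26699463 0.045     ] [ 0.58931491 -0.00544739  0.045     ] [0.70222139 0.28869433 0.04      ]
```

```bash
python3 -m crank '[[1,0.01,0.015,-0.3,0],[1,0.01,0.015,-0.6,0],[1,0.01,0.015,-0.85,0],[1,0.01,0.015,-0.96,0],[1,0.01,0.015,-0.96,0]]' 8
python3 -m crank '[[0.5,0,0,0,0],[0.5,0,0,0,0],[0.5,0,0,0,0],[0.5,0,0,0,0],[0.5,0,0,0,0]]' 8
```

```text
time: 2.4
position: [0.4934, 0.1275, 0.0567]
tool_rot: [-2.27, -2.168, 0.006]
ft_force: [0.1, -0.6, 0.1]
grip_width: 0.998
grip_force: 0.0
time: 3.02
position: [0.4963, 0.1261, 0.0596]
tool_rot: [2.276, 2.166, 0.002]
ft_force: [-1.4, 0.9, 5.7]
grip_width: 0.734
grip_force: 8.0
```

```bash
python3 -m crank '[[0.5,0,0,0,0],[0.5,0,0,0,0]]' 8
python3 - <<'E'
from h import *
a=get_image("side");b=get_image("scene")
cv2.imwrite("pics/e.png",np.hstack([cv2.resize(i[190:340,x:x+110],(400,545),interpolation=3) for i,x in((a,250),(b,270))])[:,:,::-1])
E
```

```text
time: 3.28
position: [0.4963, 0.1261, 0.0596]
tool_rot: [2.276, 2.166, 0.002]
ft_force: [-2.2, 1.1, 6.9]
grip_width: 0.733
grip_force: 8.0
```

View pics/e.png

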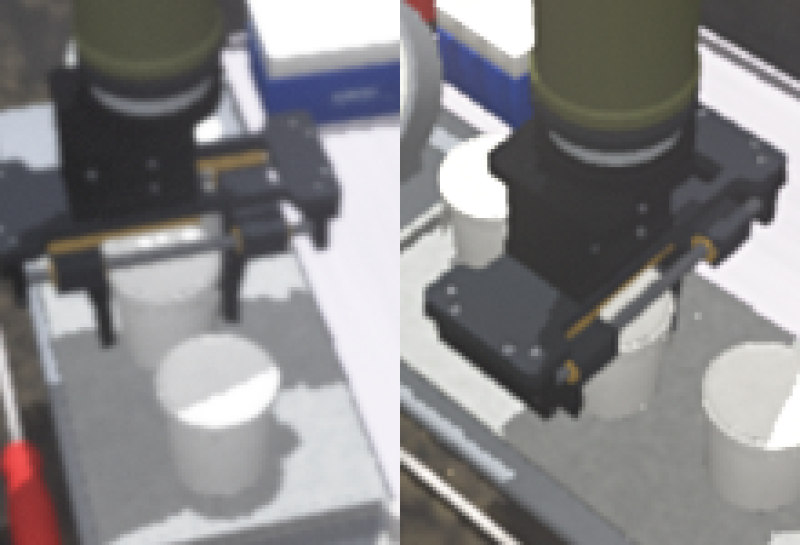

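The lid is gripped and the tub stands upright. Sliding it straight across, then lowering a few mm onto the pan.

```bash
python3 -m crank '[[0.5,0.05,0,0.005,0],[0.5,0.16,-0.01,0.005,0],[0.5,0.28,-0.012,0.005,0],[0.5,0.4,-0.016,0.005,0],[0.5,0.5,-0.02,0.005,0]]'
python3 -m crank '[[0.5,0.1,-0.004,0,0],[0.5,0.2,-0.01,0,0],[0.5,0.3,-0.014,0,0],[0.5,0.38,-0.018,0,0],[0.5,0.38,-0.018,0,0]]'
python3 -m crank '[[0.5,0,0,-0.01,0],[0.5,0,0,-0.02,0],[0.5,0,0,-0.025,0],[0.5,0,0,-0.025,0]]'
```

```text
time: 4.0
position: [0.5958, 0.1217, 0.0595]
tool_rot: [-2.275, -2.165, 0.002]
ft_force: [-4.2, -0.7, 6.9]
grip_width: 0.739
grip_force: 8.0
time: 4.62
position: [0.6724, 0.1174, 0.0587]
tool_rot: [2.276, 2.164, -0.001]
ft_force: [-1.0, 0.7, -1.8]
grip_width: 0.734
grip_force: 8.0
time: 5.12
position: [0.6715, 0.1183, 0.0546]
tool_rot: [-2.276, -2.166, 0.0]
ft_force: [0.1, 0.7, -1.1]
grip_width: 0.736
grip_force: 8.0
```

```bash
python3 -m crank '[[0.5,0,0,-0.01,0],[0.5,0,0,-0.015,0],[0.5,0,0,-0.015,0],[0.5,0,0,-0.015,0]]'
```

```text
time: 5.62
position: [0.6719, 0.1183, 0.0518]
tool_rot: [2.276, 2.166, 0.001]
ft_force: [-1.6, -0.1, 0.7]
grip_width: 0.738
grip_force: 8.0
```

```bash
python3 -m crank '[[0.8,0,0,0,0],[1,0,0,0,0],[1,0,0,0,0],[1,0,0,0,0]]'
python3 -m crank '[[1,0,0,0.2,0],[1,0,0,0.5,0],[1,0,0,0.8,0],[1,-0.2,-0.2,0.95,0],[1,-0.4,-0.4,0.95,0]]'
python3 -m crank '[[1,-0.2,-0.25,0,0],[1,-0.4,-0.5,0,0],[1,-0.5,-0.75,0,0],[1,-0.5,-0.9,0,0],[1,-0.5,-0.9,0,0]]'
python3 - <<'E'
from h import *
a=get_image("scene");b=get_image("side");cv2.imwrite("pics/f0.png",a[:,:,::-1])
cv2.imwrite("pics/f.png",np.hstack([cv2.resize(a[165:365,210:470],(480,369)),cv2.resize(a[175:245,222:282],(316,369),interpolation=3)])[:,:,::-1])
E
```

```text
time: 6.12
position: [0.6718, 0.118, 0.0515]
tool_rot: [2.276, 2.165, -0.0]
ft_force: [0.6, 0.4, 0.1]
grip_width: 0.982
grip_force: 0.0
time: 6.75
position: [0.5929, 0.0372, 0.2449]
tool_rot: [2.272, 2.164, 0.007]
ft_force: [0.1, -1.5, -0.2]
grip_width: 1.0
grip_force: 0.0
time: 7.38
position: [0.4911, -0.145, 0.2421]
tool_rot: [2.281, 2.158, 0.001]
ft_force: [0.1, 0.4, -0.1]
grip_width: 1.0
grip_force: 0.0
```

View pics/f.png

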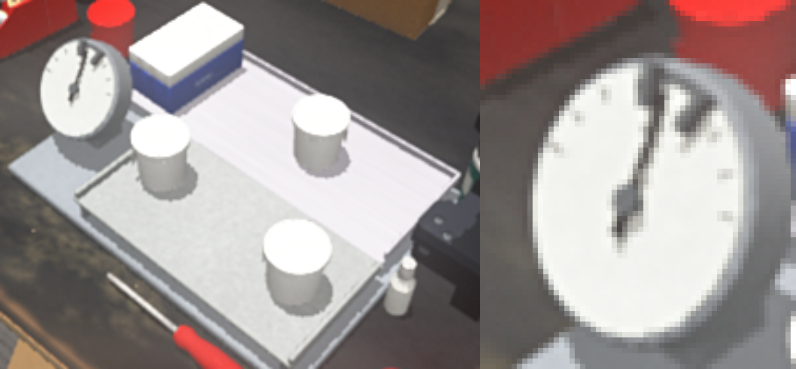

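The tub is wholly on the pan and the needle is beside the left lug, so this view can't settle it. I'll look at the dial from close by with the wrist camera.

```bash
python3 -m crank '[[1,-0.08,0.3,0.1,0],[1,-0.16,0.6,0.2,0],[1,-0.24,0.9,0.3,0],[1,-0.3,1,0.3,0]]'
python3 -m crank '[[1,0,0.3,0,0],[1,0,0.6,0,0],[1,0,0.85,0,0],[1,0,0.85,0,0],[1,0,0.85,0,0]]'
python3 - <<'E'
from h import *
c=get_calibration("wrist");a=get_image("wrist");cv2.imwrite("pics/g0.png",a[:,:,::-1])
yaw=np.radians(-2.6);ex=np.array([np.cos(yaw),np.sin(yaw)]);ey=np.array([-ex[1],ex[0]]);o=np.array([.59,.123])
C=np.r_[o-ex*.085+ey*.235,.11];p=proj("wrist",C);print(p,-c["R"].T@c["t"])
x,y=np.clip(p.astype(int),[100,90],[540,390])
cv2.imwrite("pics/g.png",cv2.resize(a[y-90:y+90,x-100:x+100],(660,594),interpolation=3)[:,:,::-1]);print(x,y)
E
```

```text
time: 7.98
position: [0.4311, 0.0635, 0.3029]
tool_rot: [2.267, 2.174, 0.004]
ft_force: [0.4, -0.1, -0.8]
grip_width: 1.001
grip_force: 0.0
time: 8.6
position: [0.4314, 0.2285, 0.3012]
tool_rot: [2.274, 2.167, -0.002]
ft_force: [-0.2, -0.5, -1.0]
grip_width: 1.002
grip_force: 0.0
[399.54216131  68.51616706] [0.43716758 0.30900324 0.46449106]
399 90
```

View pics/g.png

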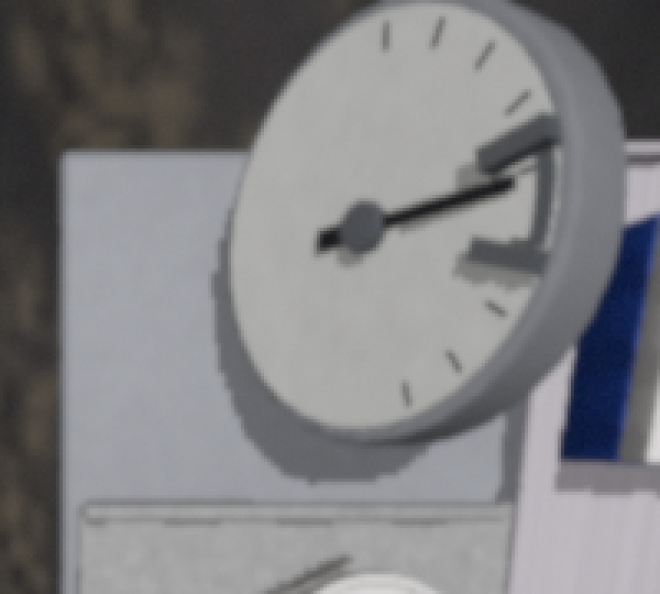

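The needle appears to sit between the lugs: hub (362,226), tip (515,183), lugs near (520,145) and (500,250). Checking the angle numerically.

```bash
python3 - <<'E'
from h import *
yaw=np.radians(-2.6);ex=np.array([np.cos(yaw),np.sin(yaw)]);ey=np.array([-ex[1],ex[0]]);o=np.array([.59,.123])
C=np.r_[o-ex*.085+ey*.235,.11]
n=np.r_[-ex*np.cos(np.radians(40)),np.sin(np.radians(40))];L=np.r_[ey,0];U=np.cross(n,L);U*=np.sign(U[2])
k=get_calibration("wrist");f=240/np.tan(np.radians(k["fovy"]/2));R=k["R"];oo=-R.T@k["t"]
def on(q):
    u,v=299+q[0]/3.3,q[1]/3.3
    d=R.T@np.array([(u-k["cx"])/f,(v-k["cy"])/f,1]);return oo+d*((C-oo)@n)/(d@n)
H=on((362,226))
for q in[(515,183),(320,241),(482,172),(558,140),(470,240),(545,255)]:
    v=on(q)-H;print(q,round(np.arctan2(v@U,v@L),3),np.linalg.norm(v).round(4))
v=on((515,183))-on((320,241));print(np.arctan2(v@U,v@L))
E
```

```text
(515, 183) 1.484 0.0455
(320, 241) -1.716 0.0145
(482, 172) 1.354 0.0367
(558, 140) 1.363 0.0566
(470, 240) 1.791 0.035
(545, 255) 1.811 0.057
1.4695944432681578
```

The needle is at about 1.48, and the lug edges measure 1.36 and 1.80, so it rests inside the gate. The tub sits well within the pan and the arm is clear of everything.

```bash
python3 -c "
from bench import *
print(close_job())"
```

```text
the job is handed in; nothing more can be done
None
```

The job is handed in: I slid one tub onto the pan, the needle rests at about 1.48 rad (gate 1.35 to 1.77), and the other two tubs are still on the shelf.

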